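# Lay out the stirring place

### The job

Lay out the stirring place on the blue mat: stand the empty beaker on the middle of the stirrer's round white plate, the blue-capped vial in the middle of the white drip tray, and the amber bottle on the mat midway between stirrer and tray. Stand the white-capped vial straight behind the amber bottle (on the side away from the robot, square to the mat's long edge), with a gap of about 4 cm between the two. Everything stands upright and is let go; leave the other vial, the dish and the white bottle where they are.

Things in the scene. Friction and masses are not known exactly. Their poses are not given: they have to be found in the camera images.
- beaker: empty clear glass beaker, 59 mm tall, wall 42 to 45 mm across, rim 46 mm with a small spout (51 mm over the spout, which points to its own -y); open at the top, about 50 g. Origin on its underside, 2 mm from the axis of the wall, which lies to its own +y; z up. To be moved.
- blue_vial: sample vial with a BLUE cap and pink contents, 52 mm tall, 21 mm across; origin at the centre of its underside, z up. A closed rigid glass sample vial, 18 g; blue cap on the top 12 mm. To be moved.
- white_vial: sample vial with a WHITE cap and whitish contents, 52 mm tall, 21 mm across; origin at the centre of its underside, z up. A closed rigid glass sample vial, 18 g; white cap on the top 12 mm. To be moved.
- amber_bottle: small AMBER (brown glass) bottle with a red screw cap, 95 mm tall, body 44 mm across up to z = 70 mm, cap 36 mm across above; about 120 g. Origin at the centre of its underside, z up. To be moved.
- spill_mat: flat blue mat 190 x 390 x 2 mm, white stripe along each long edge, fixed. Origin: its centre, at worktop level; x across it, away from the robot (yaw within 0.15 rad of world x); y along it, to the left. Stirrer and drip tray are fixed on it at y = +130 and -130 mm, x = 0 (which is where varies): its centre is midway between them, and empty at the start.
- stirrer_plate (a point): centre of the top face of the round white plate (92 mm across) of the magnetic stirrer, a grey box 132 x 110 x 45 mm with two knobs on the side that faces the robot. The plate's top is 52 mm above the worktop. The stirrer is fixed. (Left of the mat, beyond x = 0.57 and y = +0.13 m, stands a tall pump: do not swing the arm into it.)
- drip_tray: square white plastic drip tray, open on top, 98 x 98 mm over the lip, 14 mm tall, flat inner floor 84 mm square, 3 mm above its underside (5 mm above the worktop). Origin at the centre of its underside, which lies on the mat, 2 mm above the worktop. Fixed; its sides are aligned with the mat.
- green_vial: sample vial with a BLACK cap and green contents, 52 mm tall, 21 mm across; origin at the centre of its underside, z up. A closed rigid glass sample vial, 18 g. Bystander: leave it where it stands.
- petri_dish: clear petri dish with an orange patch inside, 60 mm across, 13 mm tall; origin at the centre of its underside. Bystander: leave it where it lies.
- salt_bottle: WHITE bottle with a red cap, 120 mm tall, 60 mm across; origin at the centre of its underside. Bystander: leave it where it stands.
Things that resemble listed ones, but are neither listed nor needed, are in the scene too. Several things look just like the beaker: the one meant starts nearest to the robot's base.

How it is judged:
By the outcome, as a careful person would: the job done as asked, in the order asked, and still so for the second after the job is handed in, with the robot touching nothing.
It also fails if it takes over 109 s, if anything falls off the work surface, if the arm or the gripper's body presses on something with over 40 N, if the wrist force passes 120 N, or if a joint passes its speed limit or range.

### The arm

A 6-joint arm with a two-finger parallel gripper is mounted at the origin on a cart in front of the work surface, level with it; the furniture and walls round the work are solid. World frame = base frame: x ahead of the robot, y to its left, z up, the work surface at z = 0. Lengths are in mm, angles in rad, forces in N, time in s.
With the tool pointing down it reaches from about 350 to 925 mm from the base axis. Payload 6.4 kg.
Tool frame: the origin (TCP) lies on the centre line of the jaws, within the pads' length; the fingertips stand robot.tip_extent ahead of it and the grasp point (between the pads) lies 3 mm ahead of it (robot.tip_extent is the distance from the TCP to the fingertips, in mm); z points along the fingers, x is the direction in which the jaws open and shut, and the axes are right-handed (so a half turn about z gives the same grasp; the last joint's range is limited). The gripper opens to 85 mm and grips with 20 to 120 N. Pads are 22 mm wide; open, the fingers measure 114 mm over their backs; the gripper's body (76 mm by 85 mm) begins 54 mm behind the grasp point. The pads swing forward as they close: fully open they stand 13 mm farther back than shut.
Start: joints at [1.035, 0.245, 1.558, -0, 1.339, -0.174], TCP at [230.071, 607.932, 253.29] pointing down, gripper open.
Joint ranges: [-3.13, 3.13], [-1.02, 2.26], [0.13, 2.54], [-0.95, 4.09], [0.21, 2.88], [-2.74, 2.74]. Speed limits (rad/s): [2.57, 2.57, 3.14, 3.14, 3.14, 3.14].

### API

Orientations are given as a unit quaternion [x, y, z, w].
In Python, from station import robot gives the robot as it stands. Calls block until the motion is done:
- robot.movep(position, orientation): joint-space move of the TCP to a pose.
- robot.line_to(position, rate=150, attitude=None): straight line of the TCP; attitude=None keeps the orientation; rate is the mean speed in mm/s.
- robot.set_joints(angles): joint-space move.
- robot.command_gripper(opening): opening from 0.0 (shut) to 1.0 (fully open); the grip force is fixed at half the most; returns when the fingers have stopped.
- robot.sleep(seconds).
- robot.solve_ik(position, orientation): joint angles nearest the present ones, or None.
- robot.camera(name): name is "scene" or "side" or "wrist"; returns a dict with "image" (384x512x3 uint8, red, green, blue), "intrinsics" (3x3 intrinsics, pixels), "k1" (the pictures are not rectified: a ray, as slopes to the right and down, at radius r is drawn at 1 + k1 r^2 times it, then the intrinsics apply), "R" (3x3) and "t" (3): a world point X has camera coordinates R X + t; the wrist camera has in their place "mount" (4x4, takes a point from camera to tool coordinates, whose origin is the TCP and whose axes are the tool frame's). Camera axes: x right, y down, z forward; pixel columns grow to the right and rows downward; lengths in mm; the calibration is good to about 2 mm. A picture is of the moment at which its call begins: read the wrist's pose just before it. There is no depth.
A pose or a line that the arm cannot do raises robot.MotionError and nothing moves.
- robot.finish_job(): hands the job in, once; it reports no verdict.
Readings, each from a call of its own:
- robot.read_time(): time.
- robot.read_q(): joint angles.
- robot.read_joint_vel(): joint speeds.
- robot.read_tau(): joint torques, N m.
- robot.read_eef_pos(): TCP position.
- robot.read_ee_rot(): TCP orientation.
- robot.read_force(): force on the tool from outside, world axes, zero at the start.
- robot.read_moment(): the same for the moment, N m.
- robot.read_width(): opening from 0.0 (shut) to 1.0 (fully open).
Only numpy, scipy, OpenCV 4.12 (cv2) and the standard library are available. Lean on these libraries where they do the work, as an engineer would, in place of code of your own. Each camera call takes 0.05 s, during which the arm holds its last target. There are 200 camera calls.

## Working session

There is one attempt and no reset: what is moved stays moved. The work goes in short steps, each a Python script; the robot and the scene stay as the last script left them, time stands still between calls to the robot, and variables do not carry over. Pictures are saved under pics/ and viewed, about 12 in all and at most 16, crops included, and the job is handed in when it is done.

```bash
ls; mkdir -p pics
python3 - <<'E'
from station import robot
import cv2,numpy as np
for n in("scene","side","wrist"):
    c=robot.camera(n); cv2.imwrite(f"pics/{n}0.png",cv2.resize(c["image"][:,:,::-1],(800,600),interpolation=cv2.INTER_CUBIC))
    print(n,c["intrinsics"],c["k1"],c.get("R"),c.get("t"),c.get("mount"))
print(robot.tip_extent,robot.read_time(),robot.read_eef_pos(),robot.read_ee_rot())
E
```

```text
pics
scene [[387.79639239   0.         252.99999451]
 [  0.         387.79639239 193.14277832]
 [  0.           0.           1.        ]] -0.03262739350451372 [[ 0.63724402 -0.7705915  -0.01043081]
 [-0.55472569 -0.44925321 -0.70032204]
 [ 0.53497614  0.45206227 -0.71375082]] [-412.1464169   348.20634253  761.40337474] None
side [[405.87032742   0.         255.77044251]
 [  0.         405.87032742 189.22984048]
 [  0.           0.           1.        ]] -0.03554028492173597 [[-0.42393302  0.90567627  0.0055937 ]
 [ 0.79627513  0.37565261 -0.47416351]
 [-0.43153993 -0.19655944 -0.88041904]] [ 324.44842872 -425.03433915 1645.28550764] None
wrist [[283.38114363   0.         257.08071062]
 [  0.         283.38114363 192.45947789]
 [  0.           0.           1.        ]] -0.0472390733939083 None None [[ 9.99999719e-01 -2.22639318e-04 -7.15332701e-04 -7.86277316e-01]
 [ 4.19824663e-04  9.57350280e-01  2.88929517e-01 -7.37926491e+01]
 [ 6.20496891e-04 -2.88929736e-01  9.57350105e-01 -1.21560935e+02]
 [ 0.00000000e+00  0.00000000e+00  0.00000000e+00  1.00000000e+00]]
22.0 0.15 [229.86412997 607.56927366 252.40113085] [ 8.22796288e-01  5.68335860e-01 -7.19157965e-04  3.18029398e-04]
```

View pics/scene0.png

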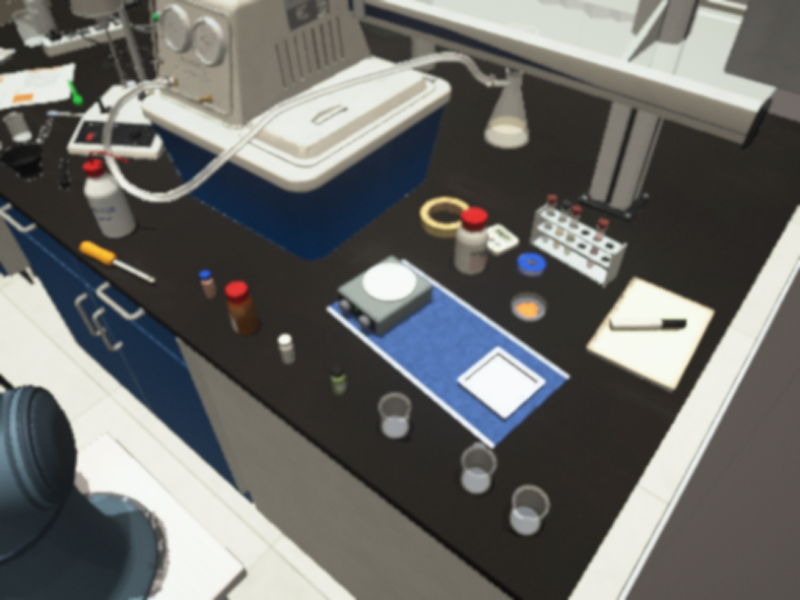

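View pics/side0.png

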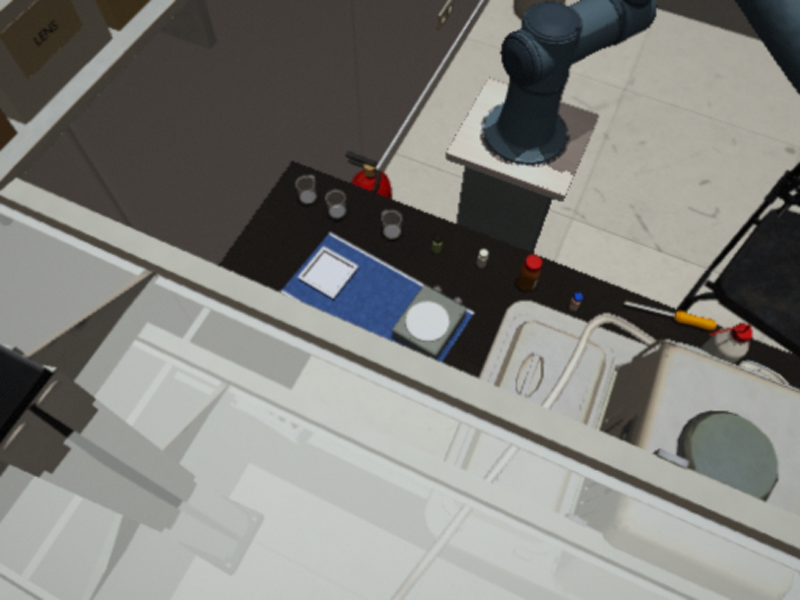

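The scene picture shows the amber bottle at (243,310), the blue-capped vial at (208,285), the white-capped vial at (287,348), and the black-capped green vial, a bystander, at (338,380). There are three beakers, at (395,415), (478,470) and (528,510). The stirrer plate is at (389,281) and the tray at (502,382). A blue ring at (531,263) and white-bodied bottles at (472,240) and (108,200) could be mistaken for other things. In the side view the beakers are at (391,224), (336,205) and (306,190), and the plate is at (428,321).

```bash
cat > h.py <<'E'
from station import robot
import cv2,numpy as np
from scipy.spatial.transform import Rotation as Ro
S=1.5625
def shot(name,fn=None,crop=None):
    p=np.array(robot.read_eef_pos());q=robot.read_ee_rot()
    c=robot.camera(name)
    if name=="wrist":
        T=np.eye(4);T[:3,:3]=Ro.from_quat(q).as_matrix();T[:3,3]=p
        M=np.linalg.inv(T@c["mount"]);c["R"]=M[:3,:3];c["t"]=M[:3,3]
    if fn:
        im=c["image"][:,:,::-1]
        if crop: x0,y0,x1,y1=crop; im=im[y0:y1,x0:x1]
        s=min(800/im.shape[1],600/im.shape[0])
        cv2.imwrite("pics/"+fn,cv2.resize(im,None,fx=s,fy=s,interpolation=cv2.INTER_CUBIC))
    np.save(f"/tmp/{fn or name}.npy",dict(K=c["intrinsics"],k=c["k1"],R=c["R"],t=c["t"]),allow_pickle=True)
    return c
def load(fn): return np.load(f"/tmp/{fn}.npy",allow_pickle=True).item()
def pt(c,uv,z,full=True):
    """world point at height z seen at pixel uv (of the 800x600 picture if full)"""
    uv=np.array(uv,float)
    if full: uv=(uv+.5)/S-.5
    u=cv2.undistortPoints(uv.reshape(1,1,2),np.array(c["K"]),np.array([c["k"],0,0,0,0.]))[0,0]
    R=np.array(c["R"]);o=-R.T@c["t"];d=R.T@[u[0],u[1],1]
    return (o+d*(z-o[2])/d[2])
def proj(c,X):
    x=np.array(c["R"])@X+c["t"];x=x[:2]/x[2];x=x*(1+c["k"]*(x@x))
    uv=np.array([c["K"][0,0]*x[0]+c["K"][0,2],c["K"][1,1]*x[1]+c["K"][1,2]])
    return (uv+.5)*S-.5
def down(yaw):
    """tool down, jaw (x) axis at angle yaw from world x"""
    c,s=np.cos(yaw),np.sin(yaw)
    return Ro.from_matrix(np.array([[c,s,0],[s,-c,0],[0,0,-1.]])).as_quat()
E
python3 - <<'E'
from h import *
np.set_printoptions(precision=1,suppress=True)
c=shot("scene","scene1.png",(90,150,380,345));d=load("scene1.png")
for n,uv,z in [("amber cap",(237,289),95),("amber base",(244,330),0),("blue cap",(206,273),52),("blue b",(209,296),0),("white cap",(285,339),52),("white b",(287,361),0),
 ("bk1 rim",(395,402),59),("bk1 b",(394,434),0),("bk2 rim",(479,457),59),("bk3 rim",(529,498),59),("plate",(389,281),52),("tray",(502,382),14),("salt",(474,215),120),("green",(338,372),52),
 ("mat NR",(492,446),2),("mat FR",(569,376),2),("mat FL",(405,260),2),("mat NL",(328,310),2),("petri",(528,305),10)]:
    print(n,pt(d,uv,z))
c=shot("side");d=load("side")
for n,uv,z in [("amber cap",(533,261),95),("blue cap",(578,296),52),("white cap",(483,252),52),("bk1 rim",(391,214),59),("plate",(428,321),52),("tray",(328,272),14),("green",(437,240),52)]: print("S",n,pt(d,uv,z))
for y in(0,1.57): print(robot.solve_ik([350,300,150],down(y)))
E
```

```text
amber cap [424. 151.  95.]
amber base [416.6 152.3   0. ]
blue cap [439.1 267.6  52. ]
blue b [431.  267.8   0. ]
white cap [421.1  42.4  52. ]
white b [416.4  43.3   0. ]
bk1 rim [ 435.  -174.8   59. ]
bk1 b [ 421.1 -183.5    0. ]
bk2 rim [ 437.4 -318.8   59. ]
bk3 rim [ 428.8 -401.4   59. ]
plate [628.9  -0.5  52. ]
tray [ 594.5 -260.6   14. ]
salt [801.  -55.5 120. ]
green [426.4 -69.3  52. ]
mat NR [ 495.1 -308.7    2. ]
mat FR [ 681.1 -334.2    2. ]
mat FL [733.3  47.9   2. ]
mat NL [542.5  70.5   2. ]
petri [ 770.2 -203.2   10. ]
S amber cap [424.7 152.9  95. ]
S blue cap [438.1 268.6  52. ]
S white cap [421.8  42.8  52. ]
S bk1 rim [ 420.7 -184.2   59. ]
S plate [630.    1.2  52. ]
S tray [ 596.1 -258.    14. ]
S green [436.4 -62.4  52. ]
[ 0.5 -0.1  2.1 -0.   1.1  0.5]
[ 0.5 -0.1  2.1 -0.   1.1 -1.1]
```

View pics/scene1.png

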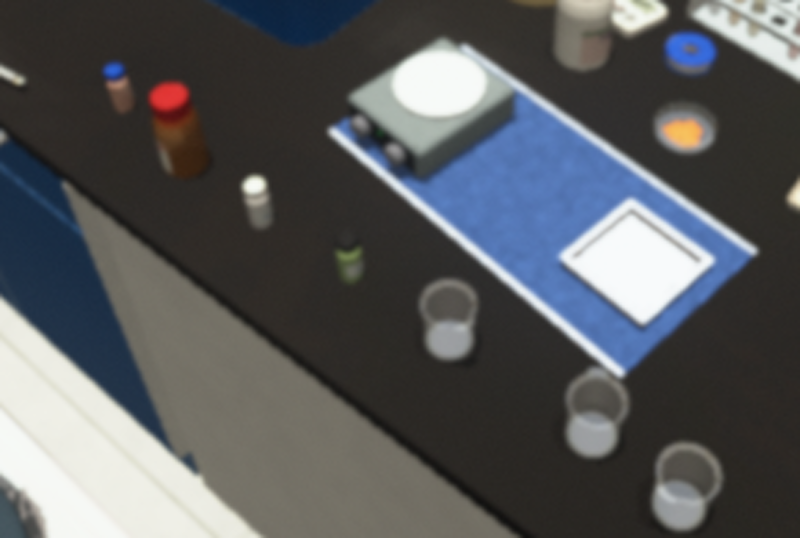

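The three beakers lie 462, 541 and 587 mm from the base axis, so the one at scene0 (395,415) is meant. The crop confirms it, at (448,320). The two cameras put the plate and tray 262 mm apart, where 260 mm is expected. That gives a mat centre of about (612,-130) and a yaw of -0.13. I'm pulling the arm in before swinging it, to stay clear of the pump.

Run:
```python
from h import *
np.set_printoptions(precision=1,suppress=True)
robot.line_to([165,425,250],rate=250)
robot.movep([425,-180,180],down(np.pi/2-.4))
print(robot.read_time(),robot.read_eef_pos(),robot.read_q())
shot("wrist","w1.png")
print(proj(load("w1.png"),np.array([425,-180,0.])))
```

```text
3.5333 [ 425.2 -179.4  180. ] [-0.6 -0.1  2.1  0.   1.2 -1.8]
[402.5 277.4]
```

View pics/w1.png

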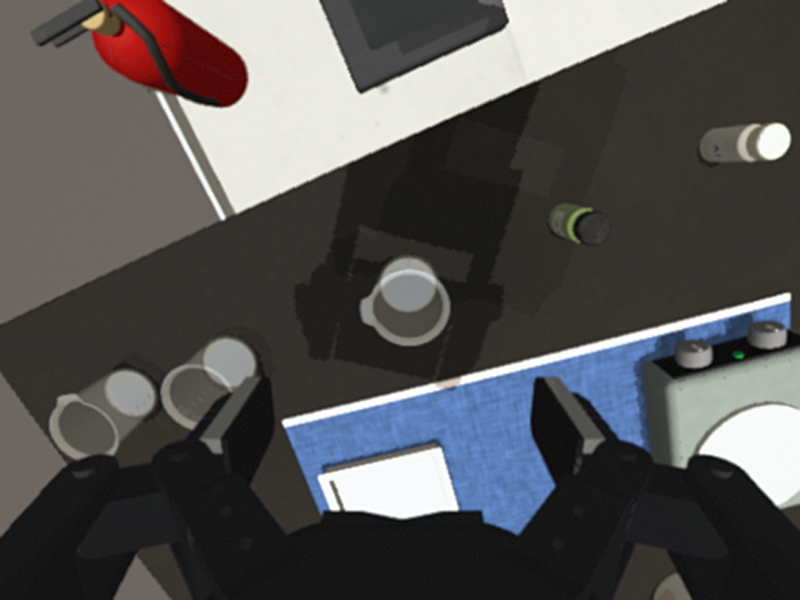

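The wrist view shows the beaker's base at (409,284), its rim at (410,308) and the spout to the left at (367,310), along the present jaw axis. I'll turn the jaws a quarter turn.

```bash
cat >> h.py <<'E'
def grip_z(z): return z+3      # TCP height for a grasp point at height z
def pick(x,y,zg,yaw,zc=200,pre=1.0):
    q=down(yaw)
    robot.command_gripper(pre)
    robot.movep([x,y,zg+3+80],q)
    robot.line_to([x,y,zg+3],rate=120)
    robot.command_gripper(0.0)
    w=robot.read_width()
    robot.line_to([x,y,zc],rate=200)
    print("picked",w,robot.read_width(),robot.read_force(),robot.read_time())
def place(x,y,zg,yaw,op,zc=220,via=None):
    q=down(yaw)
    robot.movep([x,y,zc],q)
    robot.line_to([x,y,zg+3+15],rate=150)
    robot.line_to([x,y,zg+3+0.7],rate=30)
    print("at",robot.read_eef_pos(),robot.read_force())
    robot.command_gripper(op)
    robot.sleep(.3)
    robot.line_to([x,y,zg+3+90],rate=120)
    print("placed",robot.read_time())
E
python3 - <<'E'
from h import *
np.set_printoptions(precision=1,suppress=True)
d=load("w1.png")
b=pt(d,(409,285),2);r=pt(d,(410,308),59);l=pt(d,(450,306),59);s=pt(d,(361,310),59);print(b,r,np.hypot(*(l-s)[:2]),s-l)
sv=l-s;sp=np.arctan2(sv[1],sv[0]);print("spout axis",sp)
x,y=((b+r)/2)[:2]
pick(x,y,25,sp-np.pi/2)
shot("wrist","w2.png")
E
```

```text
[ 431.4 -177.7    2. ] [ 430.  -177.5   59. ] 51.254359682663605 [-17.7 -48.1   0. ]
spout axis 1.218809261310722
picked 0.4797381542057152 0.4785238193553992 [-0.8 -1.1 -1. ] 7.4917
```

View pics/w2.png

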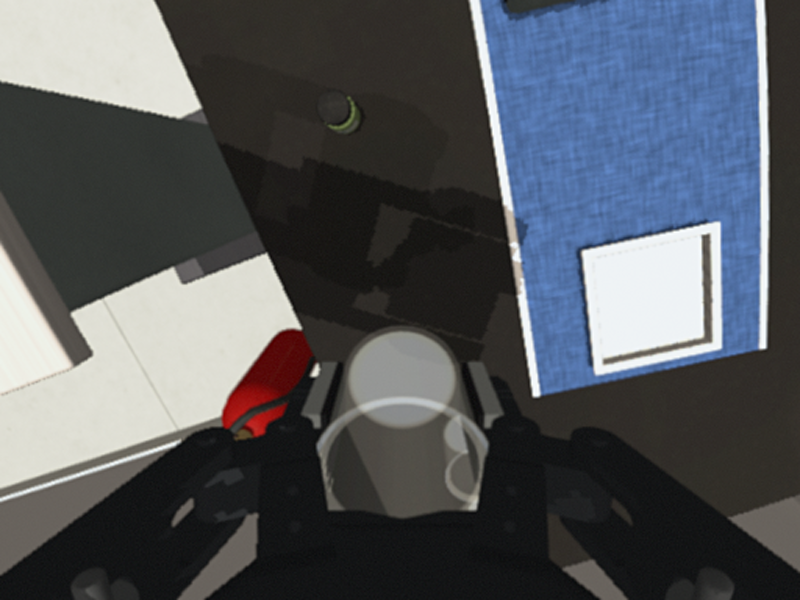

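The beaker is held upright, with its base centred near (403,377). The tray's lip corners are at about (582,248), (720,223), (721,348) and (597,373). Next I'll look at the plate from close by.

Run:
```python
from h import *
np.set_printoptions(precision=1,suppress=True)
d=load("w2.png")
for uv in [(582,248),(720,223),(721,348),(597,373),(655,298)]: print("tray",pt(d,uv,16))
tp=robot.read_eef_pos();print(tp, "beaker base", pt(d,(403,377),tp[2]-28+2)-tp)
robot.movep([530,-10,260],down(np.pi/2-.13))
print(robot.read_eef_pos())
shot("wrist","w3.png")
```

```text
tray [ 553.9 -201.7   16. ]
tray [ 650.7 -217.8   16. ]
tray [ 637.6 -313.3   16. ]
tray [ 542.5 -299.7   16. ]
tray [ 596.  -255.8   16. ]
[ 429.9 -177.   198.3] beaker base [ -0.2  -1.1 -26. ]
[529.6 -10.2 259.2]
```

View pics/w3.png

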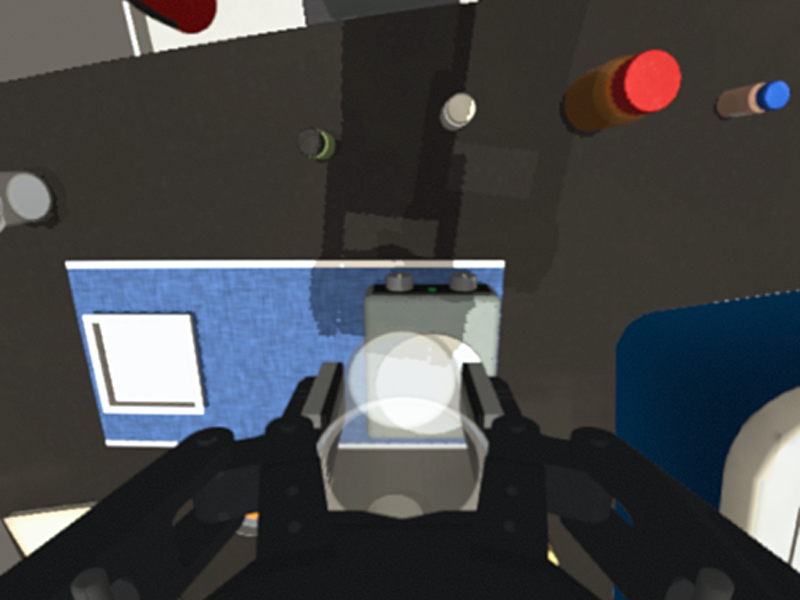

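Run:
```python
from h import *
np.set_printoptions(precision=1,suppress=True)
d=load("w3.png")
a,b,e=[pt(d,u,2) for u in((66,263),(504,263),(106,446))]
v=b-a;print(a,b,np.hypot(*v[:2]),np.hypot(*(e-a)[:2]),"yaw",np.arctan2(-v[0],v[1]));print("centre",(a+b)/2+95*np.array([v[1],-v[0],0])/np.hypot(*v[:2]))
place(627.5,-.3,77,np.pi/2-.13,.75)
robot.movep([560,-20,230],down(np.pi/2-.13))
shot("wrist","w4.png")
print(proj(load("w4.png"),np.array([629.5,0,52.])))
```

```text
[ 494.3 -310.5    2. ] [546.4  76.4   2. ] 390.42612593226875 190.39374316307035 yaw -0.13381860449798297
centre [ 614.5 -129.7    2. ]
at [627.3  -0.3  80.8] [-3.7  0.5  4.4]
placed 12.5
[442.4 366.2]
```

View pics/w4.png

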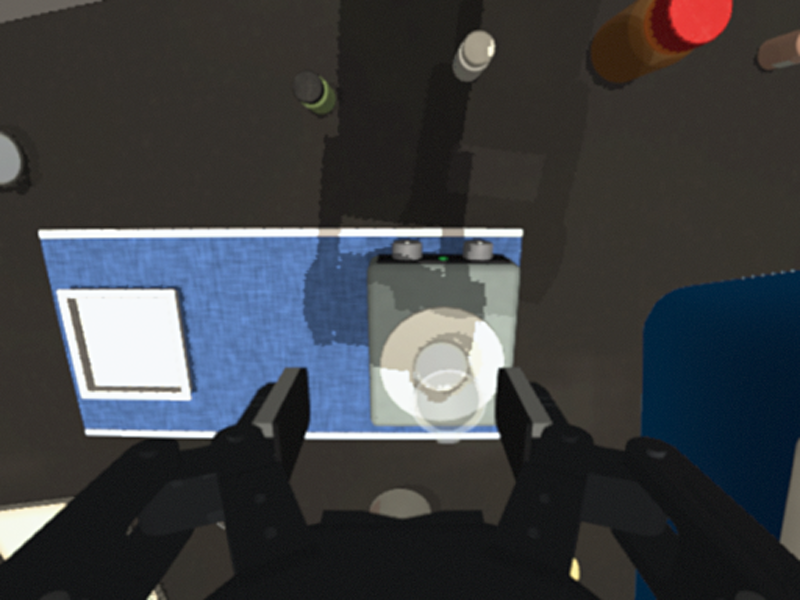

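The beaker stands with its base at (441,368) on the plate, whose edges (380–505, 308–424) centre at (442,366). It is centred. Next is the blue vial.

Run:
```python
from h import *
np.set_printoptions(precision=1,suppress=True)
d=load("w3.png")
for n,u,z in(("blue",(774,95),52),("amber",(646,81),95),("white",(459,109),52)): print(n,pt(d,u,z))
robot.movep([425,100,210],down(np.pi/2+.4))
robot.movep([433,240,190],down(np.pi/2+.4))
shot("wrist","w5.png")
print(proj(load("w5.png"),np.array([437,267.,52])))
```

```text
blue [437.4 267.5  52. ]
amber [423.8 150.7  95. ]
white [421.8  42.9  52. ]
[441.8 315.6]
```

View pics/w5.png

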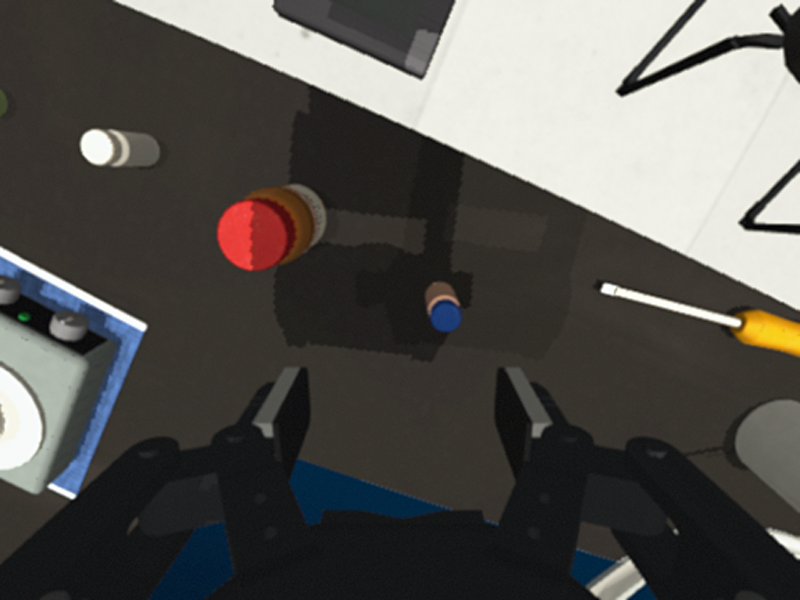

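The vial cap is at (445,316), as predicted.

Run:
```python
from h import *
np.set_printoptions(precision=1,suppress=True)
d=load("w5.png");p=pt(d,(445,316),52);b=pt(d,(441,296),0);print(p,b)
pick(p[0],p[1],30,np.pi/2+.4)
robot.movep([440,0,220],down(np.pi/2))
place(596.3,-258.3,35,np.pi/2-.13,.5)
robot.movep([560,-240,200],down(np.pi/2-.13))
shot("wrist","w6.png")
print(proj(load("w6.png"),np.array([596.3,-258.3,5])),proj(load("w6.png"),np.array([596.3,-258.3,57])))
```

```text
[436.5 268.9  52. ] [437.7 271.6   0. ]
picked 0.23062871317600542 0.22973143659704037 [ 0.3 -0.2 -0.4] 17.6333
at [ 596.2 -258.2   38.4] [-0.8 -0.   0.4]
placed 23.275
[385.5 322.2] [382.6 349.1]
```

View pics/w6.png

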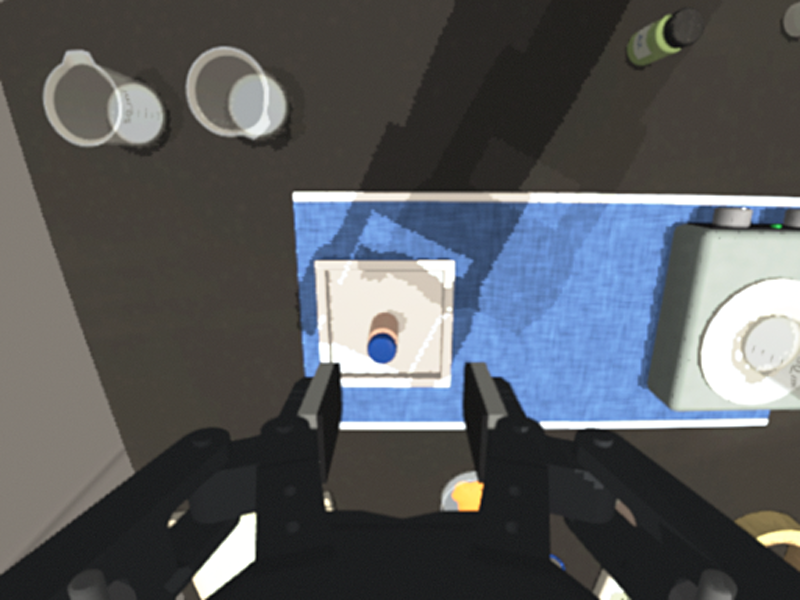

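The blue vial stands in the tray, with its cap at (381,347) against a prediction of (383,349). The tray's lip centres at (385,323). Next is the amber bottle.

Run:
```python
from h import *
np.set_printoptions(precision=1,suppress=True)
p=pt(load("w5.png"),(254,235),95);print(p)
robot.movep([420,0,220],down(np.pi/2))
x,y=(p[0]+424)/2,(p[1]+151.5)/2
pick(x,y,50,np.pi/2+.25,zc=210)
robot.movep([440,0,220],down(np.pi/2))
place(613.5,-129.7,52,np.pi/2-.13,.7,zc=210)
robot.movep([560,-120,230],down(np.pi/2-.13))
shot("wrist","w7.png")
d=load("w7.png")
for z in(2,97): print(proj(d,np.array([613.5,-129.7,z])))
```

```text
[423.  155.4  95. ]
picked 0.4903867596407246 0.49122560541074645 [-0.8  0.5 -2.1] 28.2917
at [ 613.5 -129.6   56. ] [-1.8  1.2  4.1]
placed 33.05
[399.9 327.3]
[399.1 379.1]
```

View pics/w7.png

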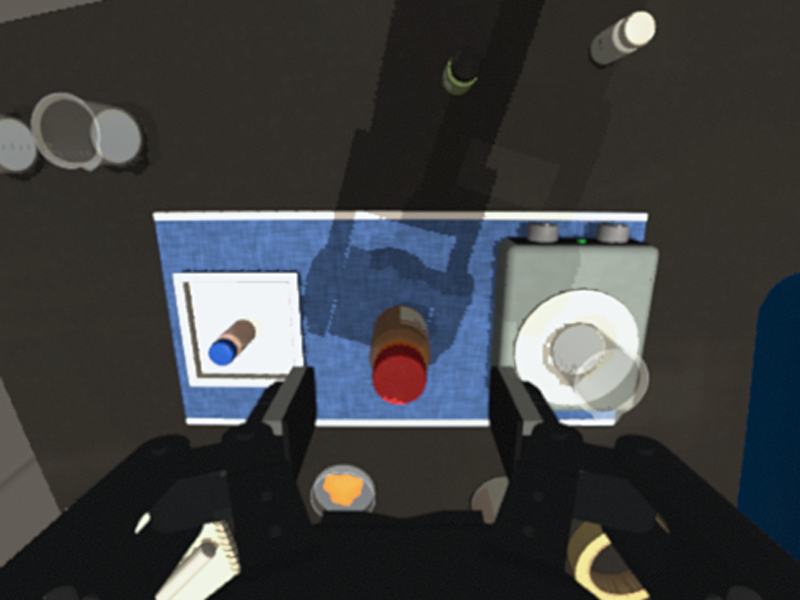

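The amber bottle is midway between stirrer and tray. Its cap is at (399,374) against a predicted (399,379), so about 3 mm nearer the robot than aimed. I'll aim the white vial relative to that. White vial next, gripped a little higher.

Run:
```python
from h import *
np.set_printoptions(precision=1,suppress=True)
d=load("w7.png");a=pt(d,(399,374),97);print("amber",a)
p=pt(d,(640,29),52);print("white",p)
robot.movep([430,20,210],down(np.pi/2))
pick(421.7,42.8,33,np.pi/2)
x,y=a[0]+72.5*np.cos(.132),a[1]-72.5*np.sin(.132);print(x,y)
place(x,y,35,np.pi/2-.13,.5)
robot.line_to([x,y,200],rate=200)
robot.movep([600,-125,240],down(np.pi/2-.13))
shot("wrist","w8.png")
d=load("w8.png")
print(proj(d,np.array([x,y,54])),proj(d,np.array([x,y,2])),robot.read_time())
```

```text
amber [ 610.  -129.3   97. ]
white [422.   44.4  52. ]
picked 0.23239591325912654 0.23092404695877572 [-1.   0.4 -1.6] 37.6333
681.8451166320622 -138.86117893499664
at [ 681.6 -138.8   38.5] [0.1 0.6 1. ]
placed 42.275
[398.8 383.6] [399.2 356.1] 43.2917
```

View pics/w8.png

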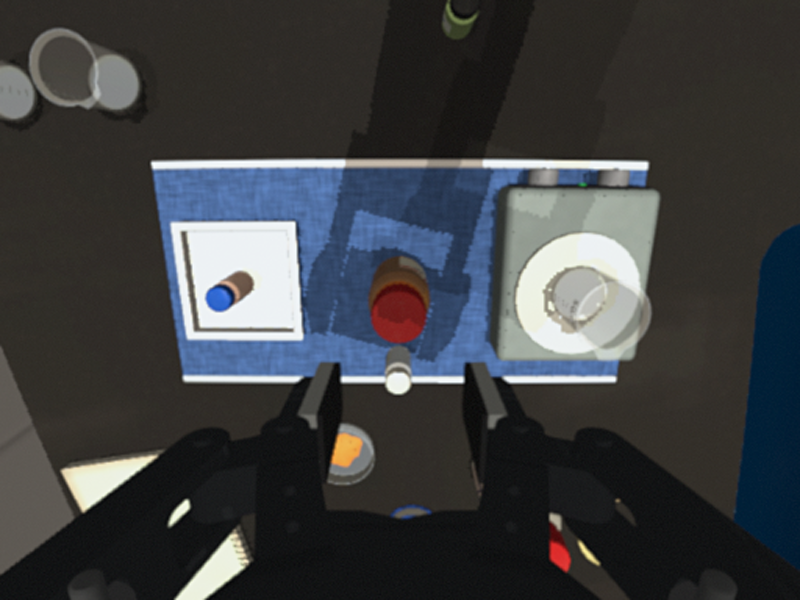

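Everything stands. The white cap is at (398,381) and the amber cap at (399,313). I'll compute the gap and check it against the scene camera.

Run:
```python
from h import *
np.set_printoptions(precision=1,suppress=True)
d=load("w8.png")
a=pt(d,(399,313),97);w=pt(d,(398,381),54);v=(w-a)[:2];print(a,w,"gap",np.hypot(*v)-32.5,"dir",np.arctan2(v[1],v[0]))
robot.movep([430,0,260],down(np.pi/2))
robot.line_to([300,350,260],rate=300)
shot("scene","end.png",(180,140,372,284));print(robot.read_time())
e=load("end.png")
o=np.array([180,140]);
for n,X in(("amber",[610,-129.3,97]),("white",[681.8,-138.9,54]),("beaker base",[630,0,52]),("blue",[596.3,-258.3,57])):
    print(n,(((proj(e,np.array(X,float))+.5)/S-.5-o)+.5)*800/192-.5)
```

```text
[ 611.5 -129.    97. ] [ 679.6 -139.2   54. ] gap 36.3687740179639 dir -0.14766485970275794
45.5917
amber [432.3 223. ]
white [508.7 214.5]
beaker base [288.7 165.6]
blue [596.5 386.6]
```

View pics/end.png

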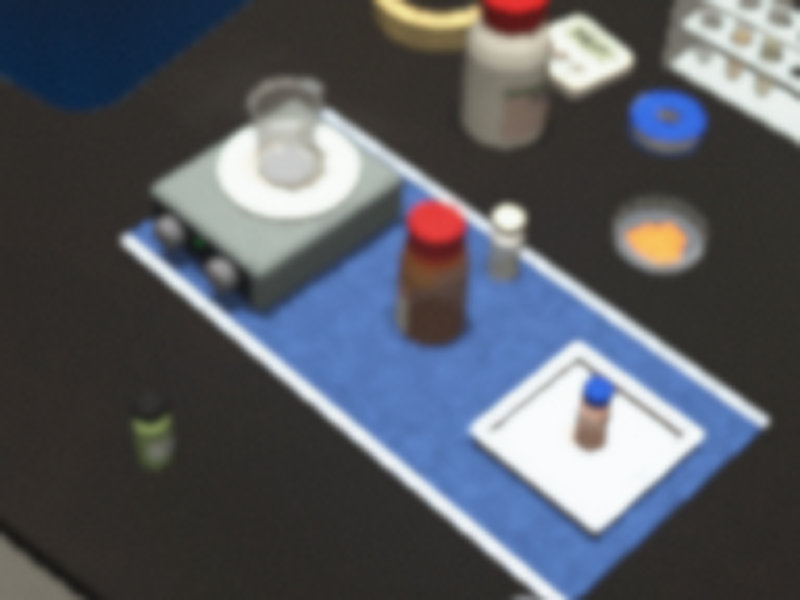

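```bash
python3 -c "
from station import robot
print(robot.read_force());robot.finish_job()"
```

```text
[ 0.32296182  0.5898613  -0.25307161]
the job is handed in; nothing more can be done
```

The layout is done and handed in at about 46 s of the 109 s allowed. I placed things in the order asked: the beaker nearest the base, the blue-capped vial, the amber bottle, then the white-capped vial.

In the last pictures, from the wrist and scene cameras, all four stand upright and released. The arm was clear of everything.

- **Beaker:** its base was within about 2 px of the plate's centre in the close view.
- **Blue-capped vial:** it stands within about 2 mm of the tray's centre.
- **Amber bottle:** it stands about 2–3 mm nearer the robot than the midpoint I aimed for. I left it there and aimed the white-capped vial relative to it.
- **White-capped vial:** it stands square behind the amber bottle to within about 0.015 rad. The cameras disagree slightly on the gap: 36 mm from the wrist camera and roughly 37–39 mm from the scene camera, against a commanded 40 mm. I took this as "about 4 cm" and did not correct it.

I did not touch the green vial, the dish or the white bottle, and in the last pictures they appear where they started. I did not re-measure their positions.

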